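# Hold the cover over the control box for screwing

## Robot

A 6-joint arm with a two-finger parallel gripper is mounted at the origin on a cart in front of the work surface, level with it; the furniture and walls round the work are solid. World frame = base frame: x ahead of the robot, y to its left, z up, the work surface at z = 0. Lengths are in m, angles in rad, forces in N, time in s.
With the tool pointing down it reaches from about 0.3 to 0.775 m from the base axis. Payload 14.6 kg.
Tool frame: the origin (TCP) lies midway between the tips of the shut fingers; the grasp point (between the pads) lies 19 mm behind it (grasp_offset is the distance from the TCP to the grasp point, in m); z points along the fingers, y is the line along which they close (so a half turn about z gives the same grasp; the last joint's range is limited). The gripper opens to 94 mm and grips with 3 to 60 N. Pads are 16 mm wide; open, the fingers measure 119 mm over their backs; the gripper's body (75 mm by 177 mm) begins 78 mm behind the grasp point.
Start: joints at [-1.243, 0.3, 1.521, -0, 1.321, -0.067], TCP at [0.212, -0.508, 0.205] pointing down, gripper open.
Joint ranges: [-3.03, 3.03], [-0.79, 2.21], [0.23, 2.52], [-1.04, 4.18], [0, 3.07], [-2.55, 2.55]. Speed limits (rad/s): [2.22, 2.22, 2.57, 3.14, 3.14, 3.14].

## Interface

Orientations are given as [roll, pitch, yaw] about the fixed x, y, z axes, in that order (R = Rz(yaw) Ry(pitch) Rx(roll)).
In Python, from station import * gives the robot as it stands. The module is installed in compiled form; this text tells all that it offers.
- The arm moves only by the tool send_rows, never from a script. Its argument "rows" is a list of rows, each an object of numbers: "dx", "dy", "dz": the shift along the tool's x, y, z in mm; "roll": the turn about the tool's z in degrees; "jaw": the closure, from -1 (fully open) to 1 (shut). In form: [{"dx": .., "dy": .., "dz": .., "roll": .., "jaw": ..}, ...]. A call has 1 to 12 rows; each row shifts and turns the commanded pose from where the row before left it, along the tool's axes as they then stand; what a row does not reach is not made up. A row lasts 1/12 s, in which the tool goes at most 41.7 mm and 7.16 degrees, less where a joint would pass 70% of its speed; a pose out of reach is approached as far as the arm can. A call is refused whole if a number of a shift passes 41.7 or a number of a turn 7.16, either way. A call with a gripper value outside its range is refused whole. The fingers move at their own pace and stop on an object; "force" is the grip in N (left out, the last holds). Time passes only in rows, so rows that do not move let the fingers close. It gives the time, the measured TCP pose, the force, the opening and the grip force at its end, in the units of the state.
- get_obs(): the state, without advancing time (a new reading comes with each control period).
- camera(name): name is "scene" or "side" or "wrist"; returns a dict with "frame" (384x512x3 uint8, red, green, blue), "z_map" (384x512 float32, m along the optical axis (not along the pixel's ray), 0 where there is no reading), "camera_matrix" (3x3 intrinsics, pixels), "rvec" (rotation vector, rad) and "tvec" (3), from world to camera coordinates, as OpenCV has them. Camera axes: x right, y down, z forward; pixel columns grow to the right and rows downward; lengths in m; the calibration is good to about 2 mm. A picture is of the moment at which its call begins.
- hand_in(): hands the job in; it is judged then, once.
The state is a dict: "time_s": time; "qpos": joint angles; "joint_vel": joint speeds; "tau": joint torques, N m; "ee_pos": TCP position; "eef_rot": TCP orientation; "force": force on the tool from outside, world axes, zero at the start; "moment": the same for the moment, N m; "grip_width": finger opening in m; "grip_force": force on a finger pad.
Only numpy, scipy, OpenCV 4.12 (cv2) and the standard library are available. Lean on these libraries where they do the work, as an engineer would, in place of code of your own. Each camera call takes 0.05 s, during which the arm holds its last target. There are 200 camera calls.

## Task

Lay the orange spacer frame squarely on the open grey control box, its four holes over the box's four brass threaded holes, and let go of it. Then take the aluminium cover plate by its handle and hold it level about one centimetre above the frame, not touching it, with the plate's four holes lined up over the threaded holes so that the screws could be dropped in. Finish while still holding the cover hovering there (do not lower it or let go), and leave the other things on the worktop where they are.

Things in the scene. Friction and masses are not known exactly. Their poses are not given: they have to be found in the camera images.
- box_top (a point): Middle of the control box's open top, level with the rim, 40 mm above the worktop. x along its long side, z up. Four round brass threaded holes lie in the solid end parts of the top, at local (+-50, +-16) mm
- thread0 (a point): centre of the box's threaded hole at local (-50, -16) mm, on the top face
- thread3 (a point): centre of the box's threaded hole at local (50, 16) mm, on the top face
- frame_center (a point): Centre of the spacer frame, half-way up (6 mm above its underside). x along its long side, z up. Lies flat on the worktop; can be gripped across its 54 mm width; either way round (half turn) fits
- frame_hole0 (a point): centre of the frame's hole at its local (x, y) = (-50, -16) mm, on the underside; the hole is 11 mm wide
- frame_hole3 (a point): centre of the frame's hole at its local (x, y) = (50, 16) mm, on the underside; the hole is 11 mm wide
- cover_center (a point): Middle of the cover plate's handle bar, 31 mm above the plate's underside. The bar (black, along the plate's long side) is 72 mm long, 12 mm wide, 14 mm high, its underside 24 mm above the plate's underside, on a post at each end (50 mm clear between). x along the plate and handle, z up. Lies on the worktop, handle up; either way round (half turn) fits
- cover_hole0 (a point): centre of the cover's hole at its local (x, y) = (-50, -16) mm, on the underside; the hole is 11 mm wide
- cover_hole3 (a point): centre of the cover's hole at its local (x, y) = (50, 16) mm, on the underside; the hole is 11 mm wide
- frame: Loose orange plastic spacer frame, flat, 124 x 54 mm, 12 mm thick, about 0.09 kg, with a 78 x 34 mm window and four 11 mm holes at local (+-50, +-16) mm; on the box it overhangs 4 mm all round; origin at the centre of its underside
- cover: Loose aluminium cover plate, 124 x 54 mm, 5 mm thick, about 0.2 kg, with four 11 mm holes at local (+-50, +-16) mm and a black bridge handle on top; origin at the centre of its underside
- box: Grey metal control box fixed to the worktop, 116 x 46 mm, 40 mm tall, open on top with a green circuit board inside; foot ears and a cable gland on its short ends reach 76 mm from the middle, below 30 mm height; origin at the centre of its underside
- nipper: bystander: steel nippers, 124 x 40 x 13 mm, loose on the worktop
- brush: bystander: purple scrubbing brush, 30 x 86 x 55 mm, loose
- file: bystander: thin red-handled file, 138 x 10 x 6 mm, loose
- sachet: bystander: blue sachet, 66 x 46 x 9 mm, loose
There are look-alikes about, which are no part of the job. Of the things shaped like the frame, the orange one is meant. What is shaped like the cover but brown is not meant.

How it is judged:
By the outcome, as a careful person would: the job done as asked, in the order asked, and still so for the second after the job is handed in, while the arm keeps its last pose, push and grip.
It also fails if it takes over 53 s, if anything falls off the work surface, if the arm or the gripper's body presses on something with over 40 N, if the wrist force passes 120 N, or if a joint passes its speed limit or range.

## Working session

There is one attempt and no reset: what is moved stays moved. The work goes in short steps, Python scripts to look and compute and a tool call to move; the robot and the scene stay as the last step left them, time stands still between calls to the robot, and variables do not carry over. Pictures are saved under pics/ and viewed, at most 11 in all, crops included, and the job is handed in when it is done.

Besides the shell and the picture viewer there is one more tool, called after "Call:" as name(argument=value, ...) on one line, values as JSON. send_rows: Moves the arm, as the interface text tells. Its arguments: {"type":"object","properties":{"rows":{"type":"array"},"force":{"type":"number"}},"required":["rows"]}

```bash
mkdir -p pics; cat > h.py <<'E'
from station import *
import numpy as np, cv2
def cam(n,save=None):
    c=camera(n)
    if save: cv2.imwrite('pics/'+save,c['frame'][:,:,::-1])
    return c
def ray(c,px,z):
    R=cv2.Rodrigues(np.array(c['rvec'],float))[0]; t=np.array(c['tvec'],float).ravel()
    px=np.atleast_2d(np.array(px,float)); d=np.c_[px,np.ones(len(px))]@np.linalg.inv(c['camera_matrix']).T@R
    o=-R.T@t
    return o+d*((z-o[2])/d[:,2])[:,None]
def cloud(c):
    R=cv2.Rodrigues(np.array(c['rvec'],float))[0]; t=np.array(c['tvec'],float).ravel()
    h,w=c['z_map'].shape; u,v=np.meshgrid(np.arange(w),np.arange(h))
    P=np.dstack([u,v,np.ones_like(u)])@np.linalg.inv(c['camera_matrix']).T*c['z_map'][...,None]
    return (P-t)@R
E
python3 - <<'E'
from h import *
a=cam('scene','s.png');b=cam('side','d.png');w=cam('wrist')
print(get_obs())
for c in(a,b,w):print(c['camera_matrix'],c['rvec'],c['tvec'])
cv2.imwrite('pics/all.png',cv2.resize(np.hstack([a['frame'],w['frame']]),(800,300))[:,:,::-1])
E
```

```text
{'time_s': 0.15, 'qpos': array([-1.24259492e+00,  3.00321987e-01,  1.52141158e+00,  1.95348618e-05,
        1.32067739e+00, -6.66158112e-02]), 'joint_vel': array([ 0.00047051,  0.00010517, -0.00131253,  0.00160736,  0.00090933,
       -0.00012013]), 'tau': array([ 1.13218011e-03, -5.31956506e+01, -3.52819741e+01,  7.08827795e-02,
        2.36618682e-02, -6.61140484e-05]), 'ee_pos': array([ 0.21148658, -0.50751564,  0.20503983]), 'eef_rot': array([-3.14077742e+00, -7.33527167e-05,  3.94812343e-01]), 'force': array([-0.06907325, -0.5376031 , -0.5684864 ]), 'moment': array([-0.06353852,  0.04440935,  0.01335628]), 'grip_force': 0.0, 'grip_width': 0.09396027663760492}
[[363.77878968   0.         260.41667109]
 [  0.         363.77878968 196.66802076]
 [  0.           0.           1.        ]] [ 1.15931206 -1.98894108  1.18214664] [0.27388332 0.26126794 0.97881757]
[[404.11962908   0.         257.58362858]
 [  0.         404.11962908 191.04418454]
 [  0.           0.           1.        ]] [ 2.25260642 -0.38473496  0.18459138] [-0.5044053   0.18389259  1.15699145]
[[307.99772447   0.         253.80941741]
 [  0.         307.99772447 194.91916202]
 [  0.           0.           1.        ]] [-2.40386252  1.60175963  0.23684172] [-0.55026057 -0.02934039  0.39304768]
```

View pics/s.png

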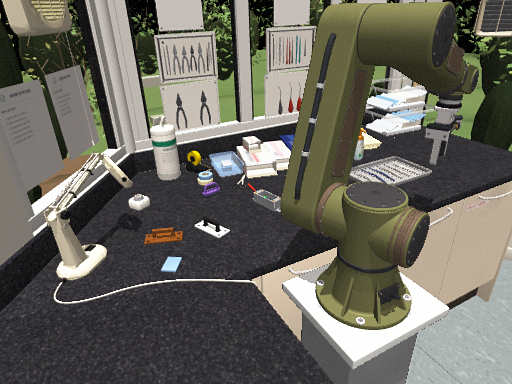

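View pics/d.png

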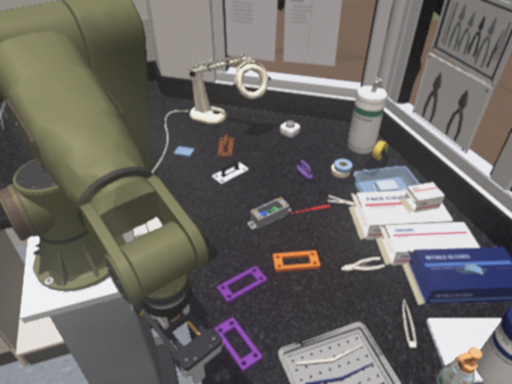

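The side view shows the box near (268,212), the white cover with its black handle near (230,172), and the orange frame near (297,261). The purple frames and the brown cover are look-alikes.

```bash
cat >> h.py <<'E'
def blob(c,mask,near,z,k=3):
    m=cv2.morphologyEx(mask.astype(np.uint8),cv2.MORPH_CLOSE,np.ones((k,k)))
    n,l,s,ce=cv2.connectedComponentsWithStats(m)
    i=min([i for i in range(1,n) if s[i,4]>40],key=lambda i:np.hypot(*(ce[i]-near)))
    cs,_=cv2.findContours((l==i).astype(np.uint8),cv2.RETR_EXTERNAL,cv2.CHAIN_APPROX_NONE)
    ct=max(cs,key=cv2.contourArea)[:,0]
    P=ray(c,ct,z)[:,:2]*1000
    r=cv2.minAreaRect(P.astype(np.float32))
    bp=cv2.boxPoints(r); e=[bp[1]-bp[0],bp[2]-bp[1]]; e=max(e,key=np.linalg.norm)
    return np.round(r[0],1),np.round(r[1],1),round(np.degrees(np.arctan2(e[1],e[0])),1),ce[i].round(),s[i,4]
E
python3 - <<'E'
from h import *
b=cam('side')
hsv=cv2.cvtColor(b['frame'],cv2.COLOR_RGB2HSV); H,S,V=cv2.split(hsv)
print('frame',blob(b,(H<20)&(S>150)&(V>150),(297,261),.012))
print('cover',blob(b,(S<40)&(V>150),(230,172),.005,5))
print('box',blob(b,(S<50)&(V>85),(268,212),.04,7))
P=cloud(b)
for p in[(297,252),(230,172),(268,212),(226,146),(305,170),(362,265)]:print(p,P[p[1],p[0]].round(3),ray(b,p,0.01).round(3))
i=b['frame'][130:290,160:400];cv2.imwrite('pics/d2.png',cv2.resize(i,None,fx=3.3,fy=3.3,interpolation=2)[:,:,::-1])
E
```

```text
frame (array([ 568.4, -226.1]), array([ 60. , 126.4]), np.float32(-13.2), array([296., 260.]), np.int32(546))
cover (array([510.8, 226.9]), array([129.2,  59.5]), np.float32(20.5), array([229., 173.]), np.int32(323))
box (array([549.3, -47.1]), array([160.9,  80.4]), np.float32(14.5), array([268., 212.]), np.int32(788))
(297, 252) [ 0.588 -0.193  0.001] [[ 0.584 -0.2    0.01 ]]
(230, 172) [0.51  0.226 0.006] [[0.509 0.221 0.01 ]]
(268, 212) [ 0.562 -0.023  0.016] [[ 0.564 -0.017  0.01 ]]
(226, 146) [0.543 0.391 0.004] [[0.541 0.383 0.01 ]]
(305, 170) [0.759 0.13  0.022] [[0.767 0.144 0.01 ]]
(362, 265) [ 0.743 -0.295 -0.002] [[ 0.735 -0.303  0.01 ]]
```

View pics/d2.png

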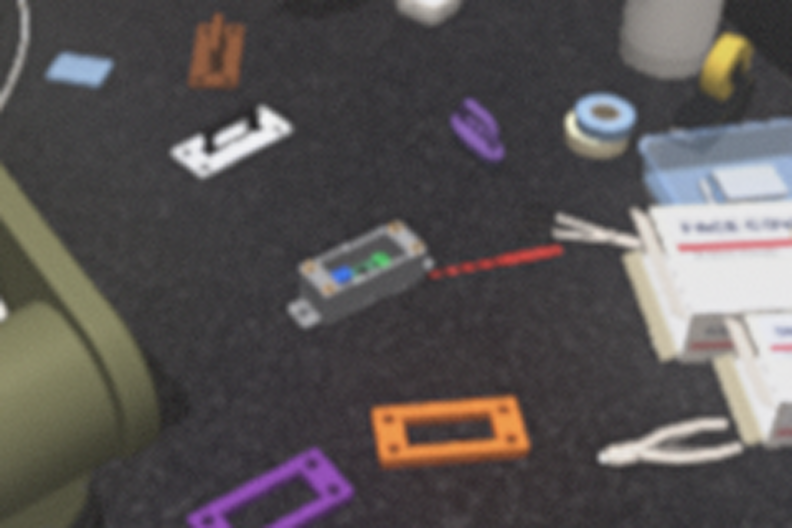

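The crop confirms it: the box is yawed about 17°, the frame about -13°, and the cover about 20°. Next I go above the frame.

```bash
cat >> h.py <<'E'
def plan(x,y,z,yaw,o=None):
    "mm, deg -> first shift (tool axes now), then roll"
    o=o or get_obs(); p=o['ee_pos']*1000; w=o['eef_rot'][2]
    from scipy.spatial.transform import Rotation as Ro
    R=Ro.from_euler('xyz',o['eef_rot']).as_matrix()
    d=R.T@(np.array([x,y,z])-p)
    r=-((yaw-np.degrees(w)+90)%180-90)
    print('t',round(float(o['time_s']),2),'pos',p.round(1),'yaw',np.degrees(w).round(2),'shift',d.round(1),'roll',round(float(r),2))
E
python3 -c "
from h import *
plan(568,-226,205,-13.2)"
```

```text
t 0.2 pos [ 211.5 -507.5  205.1] yaw 22.62 shift [ 4.374e+02 -1.228e+02  2.000e-01] roll 35.82
```

Call:
send_rows(rows=[{"dx": 36, "dy": -10, "jaw": -1}, {"dx": 36, "dy": -10}, {"dx": 36, "dy": -10}, {"dx": 36, "dy": -10}, {"dx": 36, "dy": -10}, {"dx": 36, "dy": -10}, {"dx": 36, "dy": -10}, {"dx": 36, "dy": -10}, {"dx": 36, "dy": -10}, {"dx": 36, "dy": -10}, {"dx": 36, "dy": -10}, {"dx": 36, "dy": -10}])

```text
invalid input at $.rows[0]: expected keys dx, dy, dz, roll, jaw
```

Call:
send_rows(rows=[{"roll": 6}, {"roll": 6}, {"roll": 6}, {"roll": 6}, {"roll": 6}, {"roll": 6}, {}, {}])

```text
invalid input at $.rows[0]: expected keys dx, dy, dz, roll, jaw
```

```bash
python3 - <<'E'
from h import *
w=cam('wrist','w1.png');plan(568,-226,205,-13.2)
hsv=cv2.cvtColor(w['frame'],cv2.COLOR_RGB2HSV); H,S,V=cv2.split(hsv)
print('frame',blob(w,(H<20)&(S>150)&(V>120),(256,192),.012))
E
```

```text
t 0.25 pos [ 211.5 -507.6  205.2] yaw 22.62 shift [ 4.374e+02 -1.228e+02  3.000e-01] roll 35.82Traceback (most recent call last):
  File "<stdin>", line 4, in <module>
  File "h.py", line 20, in blob
    i=min([i for i in range(1,n) if s[i,4]>40],key=lambda i:np.hypot(*(ce[i]-near)))
ValueError: min() iterable argument is empty
```

View pics/w1.png

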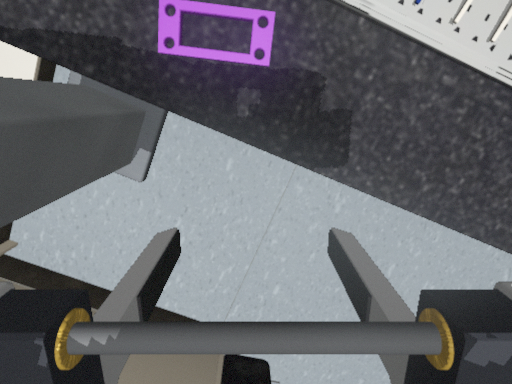

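The rows were refused, since all keys are required. This wrist view is from the start pose and shows a purple frame at (215,32) and the fingers at the bottom.

Call:
send_rows(rows=[{"dx": 36, "dy": -10, "dz": 0, "roll": 0, "jaw": -1}, {"dx": 36, "dy": -10, "dz": 0, "roll": 0, "jaw": -1}, {"dx": 36, "dy": -10, "dz": 0, "roll": 0, "jaw": -1}, {"dx": 36, "dy": -10, "dz": 0, "roll": 0, "jaw": -1}, {"dx": 36, "dy": -10, "dz": 0, "roll": 0, "jaw": -1}, {"dx": 36, "dy": -10, "dz": 0, "roll": 0, "jaw": -1}, {"dx": 36, "dy": -10, "dz": 0, "roll": 0, "jaw": -1}, {"dx": 36, "dy": -10, "dz": 0, "roll": 0, "jaw": -1}, {"dx": 36, "dy": -10, "dz": 0, "roll": 0, "jaw": -1}, {"dx": 36, "dy": -10, "dz": 0, "roll": 0, "jaw": -1}, {"dx": 36, "dy": -10, "dz": 0, "roll": 0, "jaw": -1}, {"dx": 36, "dy": -10, "dz": 0, "roll": 0, "jaw": -1}])

```text
time_s: 1.25
ee_pos: [0.5654, -0.2292, 0.2054]
eef_rot: [-3.141, 0.0, 0.395]
force: [0.7, -1.4, 0.4]
grip_width: 0.0939
grip_force: 0.0
```

Call:
send_rows(rows=[{"dx": 0, "dy": 0, "dz": 0, "roll": 6, "jaw": -1}, {"dx": 0, "dy": 0, "dz": 0, "roll": 6, "jaw": -1}, {"dx": 0, "dy": 0, "dz": 0, "roll": 6, "jaw": -1}, {"dx": 0, "dy": 0, "dz": 0, "roll": 6, "jaw": -1}, {"dx": 0, "dy": 0, "dz": 0, "roll": 6, "jaw": -1}, {"dx": 0, "dy": 0, "dz": 0, "roll": 6, "jaw": -1}, {"dx": 0, "dy": 0, "dz": 0, "roll": 0, "jaw": -1}, {"dx": 0, "dy": 0, "dz": 0, "roll": 0, "jaw": -1}])

```text
time_s: 1.92
ee_pos: [0.5641, -0.2307, 0.2053]
eef_rot: [-3.142, 0.0, -0.23]
force: [-0.1, 0.6, -0.7]
grip_width: 0.0939
grip_force: 0.0
```

```bash
python3 - <<'E'
from h import *
w=cam('wrist','w2.png');plan(568,-226,205,-13.2)
hsv=cv2.cvtColor(w['frame'],cv2.COLOR_RGB2HSV); H,S,V=cv2.split(hsv)
print('frame',blob(w,(H<20)&(S>150)&(V>120),(256,192),.012))
E
```

```text
t 1.97 pos [ 564.1 -230.8  205.4] yaw -13.17 shift [ 2.7 -5.5  0.4] roll 0.03
frame (array([ 571.1, -225.7]), array([ 55.3, 124.4]), np.float32(-13.3), array([248., 167.]), np.int32(2633))
```

View pics/w2.png

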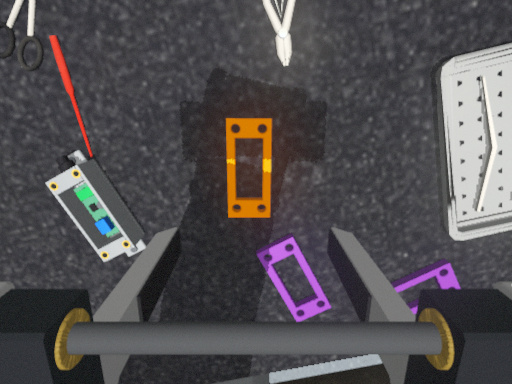

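The wrist view shows the orange frame at (249,167), aligned with the tool, with clear space for the fingers. The box is at (95,207). I descend onto the frame.

Call:
send_rows(rows=[{"dx": 3, "dy": -3, "dz": 20, "roll": 0, "jaw": -1}, {"dx": 2.6, "dy": -3.5, "dz": 25, "roll": 0, "jaw": -1}, {"dx": 0, "dy": 0, "dz": 25, "roll": 0, "jaw": -1}, {"dx": 0, "dy": 0, "dz": 25, "roll": 0, "jaw": -1}, {"dx": 0, "dy": 0, "dz": 25, "roll": 0, "jaw": -1}, {"dx": 0, "dy": 0, "dz": 25, "roll": 0, "jaw": -1}, {"dx": 0, "dy": 0, "dz": 0, "roll": 0, "jaw": -1}, {"dx": 0, "dy": 0, "dz": 0, "roll": 0, "jaw": -1}])

```text
time_s: 2.63
ee_pos: [0.5708, -0.2256, 0.0601]
eef_rot: [-3.141, 0.002, -0.232]
force: [0.1, -0.1, 1.7]
grip_width: 0.0942
grip_force: 0.0
```

```bash
python3 - <<'E'
from h import *
w=cam('wrist','w3.png')
hsv=cv2.cvtColor(w['frame'],cv2.COLOR_RGB2HSV); H,S,V=cv2.split(hsv)
f=blob(w,(H<20)&(S>150)&(V>100),(256,192),.012);print(f)
plan(*f[0],4,f[2])
E
```

```text
(array([ 583.9, -228.8]), array([55. , 99.7]), np.float32(-13.2), array([268., 162.]), np.int32(301))
t 2.68 pos [ 571.5 -225.9   61.5] yaw -13.29 shift [12.7 -0.1 57.6] roll -0.09
```

Call:
send_rows(rows=[{"dx": 0, "dy": 0, "dz": 20, "roll": 0, "jaw": -1}, {"dx": 0, "dy": 0, "dz": 20, "roll": 0, "jaw": -1}, {"dx": 0, "dy": 0, "dz": 10, "roll": 0, "jaw": -1}, {"dx": 0, "dy": 0, "dz": 6, "roll": 0, "jaw": -1}, {"dx": 0, "dy": 0, "dz": 0, "roll": 0, "jaw": -1}, {"dx": 0, "dy": 0, "dz": 0, "roll": 0, "jaw": 1}, {"dx": 0, "dy": 0, "dz": 0, "roll": 0, "jaw": 1}, {"dx": 0, "dy": 0, "dz": 0, "roll": 0, "jaw": 1}, {"dx": 0, "dy": 0, "dz": 0, "roll": 0, "jaw": 1}, {"dx": 0, "dy": 0, "dz": 0, "roll": 0, "jaw": 1}, {"dx": 0, "dy": 0, "dz": 0, "roll": 0, "jaw": 1}, {"dx": 0, "dy": 0, "dz": 0, "roll": 0, "jaw": 1}], force=20)

```text
time_s: 3.68
ee_pos: [0.5712, -0.2257, 0.0046]
eef_rot: [3.142, -0.0, -0.233]
force: [-1.8, 1.3, 1.4]
grip_width: 0.0537
grip_force: 20.0
```

Call:
send_rows(rows=[{"dx": 0, "dy": 0, "dz": -5, "roll": 0, "jaw": 1}, {"dx": 0, "dy": 0, "dz": -15, "roll": 0, "jaw": 1}, {"dx": 0, "dy": 0, "dz": -25, "roll": -2, "jaw": 1}, {"dx": 0, "dy": 0, "dz": -25, "roll": -4, "jaw": 1}, {"dx": 0, "dy": 0, "dz": -25, "roll": -5, "jaw": 1}, {"dx": 0, "dy": 0, "dz": -25, "roll": -5, "jaw": 1}, {"dx": 0, "dy": 0, "dz": -25, "roll": -5, "jaw": 1}, {"dx": 0, "dy": 0, "dz": -15, "roll": -5, "jaw": 1}, {"dx": 0, "dy": 0, "dz": 0, "roll": -4, "jaw": 1}, {"dx": 0, "dy": 0, "dz": 0, "roll": 0, "jaw": 1}, {"dx": 0, "dy": 0, "dz": 0, "roll": 0, "jaw": 1}])

```text
time_s: 4.6
ee_pos: [0.5709, -0.2256, 0.1643]
eef_rot: [-3.141, 0.0, 0.288]
force: [0.5, 0.0, -1.0]
grip_width: 0.0536
grip_force: 20.0
```

```bash
python3 - <<'E'
from h import *
w=cam('wrist','w4.png'); plan(555,-28,165,17)
E
```

```text
t 4.65 pos [ 570.8 -225.6  163.9] yaw 16.47 shift [  40.9 -194.    -0.9] roll -0.53
```

View pics/w4.png

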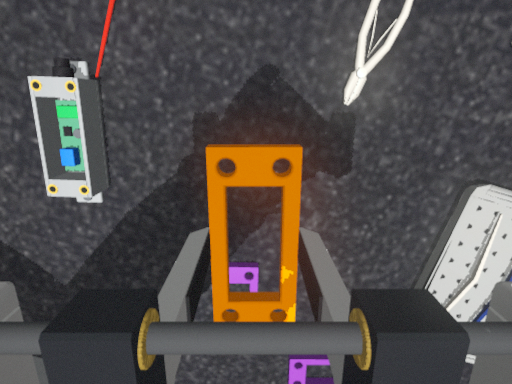

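The held frame shows its four holes at (227,167), (283,167), (230,316) and (278,316). The box's brass threads are at (36,86), (82,87), (52,189) and (83,190). I measure both.

```bash
cat >> h.py <<'E'
def near(mask,pts,r=12,amin=6):
    n,l,s,ce=cv2.connectedComponentsWithStats(mask.astype(np.uint8)); out=[]
    for p in pts:
        c=[i for i in range(1,n) if s[i,4]>=amin and s[i,4]<400 and np.hypot(*(ce[i]-p))<r]
        i=max(c,key=lambda i:s[i,4]) if c else 0
        out.append(np.r_[ce[i],s[i,4]] if c else [np.nan]*3)
    return np.array(out)
def fit(W,loc):
    "2D rigid fit of local (mm) to world: centre, yaw deg, residuals"
    W=np.array(W)[:,:2]*1000; L=np.array(loc,float); a=L-L.mean(0); b=W-W.mean(0)
    th=np.arctan2((a[:,0]*b[:,1]-a[:,1]*b[:,0]).sum(),(a*b).sum())
    R=np.array([[np.cos(th),-np.sin(th)],[np.sin(th),np.cos(th)]]); c=W.mean(0)-R@L.mean(0)
    return c.round(1),np.degrees(th).round(2),(W-L@R.T-c).round(1).tolist()
E
python3 - <<'E'
from h import *
w=cam('wrist'); o=get_obs(); z=o['ee_pos'][2]
H,S,V=cv2.split(cv2.cvtColor(w['frame'],cv2.COLOR_RGB2HSV))
br=(H>15)&(H<32)&(S>90)&(V>100)
t=near(br,[(36,86),(82,87),(52,189),(83,190)]);print(t.round(1).tolist())
L=[(50,16),(50,-16),(-50,16),(-50,-16)]
print('box',fit(ray(w,t[:,:2],.04),L))
h=near(~((H<22)&(S>150)&(V>190)),[(227,167),(283,167),(230,316),(278,316)]);print(h.round(1).tolist())
g=~np.isnan(h[:,0])
print('frame',fit(ray(w,h[g,:2],z+.0074),np.array(L)[g]))
plan(0,0,0,0,o)
cv2.imwrite('pics/x.png',w['frame'][:,:,::-1])
E
```

```text
[[35.3, 84.8, 71.0], [70.1, 86.0, 73.0], [52.1, 188.7, 51.0], [83.8, 189.5, 53.0]]
box (array([565.6, -30.9]), np.float64(14.61), [[0.0, 0.1], [0.1, -0.1], [-0.3, 0.1], [0.1, -0.1]])
[[225.8, 167.1, 321.0], [282.0, 167.1, 329.0], [nan, nan, nan], [nan, nan, nan]]
frame (array([ 571.2, -226. ]), np.float64(16.42), [[0.0, -0.0], [-0.0, 0.0]])
t 4.7 pos [ 570.8 -225.6  163.8] yaw 16.49 shift [-483.1 -378.1  164.6] roll 16.49
```

```bash
python3 -c "
from h import *
plan(565.2,-30.6,80,14.61)"
```

```text
t 4.7 pos [ 570.8 -225.6  163.8] yaw 16.49 shift [  50.1 -188.5   83.9] roll 1.88
```

Call:
send_rows(rows=[{"dx": 5, "dy": -19, "dz": 0, "roll": 0, "jaw": 1}, {"dx": 8, "dy": -30, "dz": 0, "roll": 0, "jaw": 1}, {"dx": 8, "dy": -30, "dz": 0, "roll": 0, "jaw": 1}, {"dx": 8, "dy": -30, "dz": 0, "roll": 0, "jaw": 1}, {"dx": 8, "dy": -30, "dz": 0, "roll": 0, "jaw": 1}, {"dx": 8, "dy": -30, "dz": 0, "roll": 0, "jaw": 1}, {"dx": 5, "dy": -19.5, "dz": 15, "roll": 1.9, "jaw": 1}, {"dx": 0, "dy": 0, "dz": 20, "roll": 0, "jaw": 1}, {"dx": 0, "dy": 0, "dz": 20, "roll": 0, "jaw": 1}, {"dx": 0, "dy": 0, "dz": 14, "roll": 0, "jaw": 1}, {"dx": 0, "dy": 0, "dz": 0, "roll": 0, "jaw": 1}, {"dx": 0, "dy": 0, "dz": 0, "roll": 0, "jaw": 1}])

```text
time_s: 5.7
ee_pos: [0.5648, -0.0308, 0.095]
eef_rot: [-3.141, 0.002, 0.256]
force: [0.4, -0.2, -1.0]
grip_width: 0.0539
grip_force: 20.0
```

```bash
python3 - <<'E'
from h import *
plan(565.2,-30.6,80,14.61)
w=cam('wrist'); s=cam('side')['frame'][150:270,180:360]
cv2.imwrite('pics/w5.png',np.hstack([cv2.resize(w['frame'],(400,300)),cv2.resize(s,(400,300))])[:,:,::-1])
E
```

```text
t 5.7 pos [564.8 -30.8  95. ] yaw 14.65 shift [ 0.5 -0.1 15. ] roll 0.04
```

View pics/w5.png

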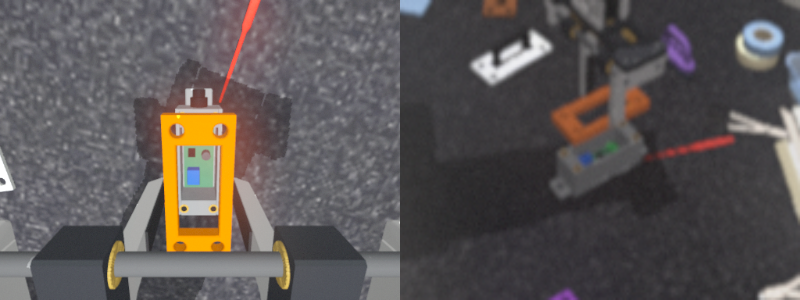

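The threads at (184,209) and (214,209) show through the window and are centred in the frame. I check them numerically.

```bash
python3 - <<'E'
from h import *
w=cam('wrist'); o=get_obs(); z=o['ee_pos'][2]
H,S,V=cv2.split(cv2.cvtColor(w['frame'],cv2.COLOR_RGB2HSV))
n,l,s,ce=cv2.connectedComponentsWithStats(((H>12)&(H<34)&(S>70)&(V>70)).astype(np.uint8)[255:282,225:285])
print(s[:,4],(ce+[225,255]).round(1).tolist())
t=near(np.pad(((H>12)&(H<34)&(S>70)&(V>70))[255:282,225:285],((255,0),(225,0))),[(235,267),(274,267)],8,10)
print(t);L=np.array([(50,16),(50,-16),(-50,16),(-50,-16)])
print('box',fit(ray(w,t[:,:2],.04),L[2:]))
h=near(~((H<26)&(S>140)&(V>170)),[(225,166),(283,166),(230,315),(278,315)],12,60);g=~np.isnan(h[:,0]);print(h.round(1).tolist())
print('frame',fit(ray(w,h[g,:2],z+.0074),L[g]));plan(565.2,-30.6,80,14.61,o)
E
```

```text
[1225  189  125   81] [[254.3, 268.1], [230.0, 267.6], [282.1, 268.8], [271.7, 266.8]]
[[229.96825397 267.59259259 189.        ]
 [271.7037037  266.7654321   81.        ]]
box (array([564.4, -28. ]), np.float64(15.94), [[-0.5, 1.9], [0.5, -1.9]])
[[226.8, 165.6, 205.0], [280.6, 165.5, 201.0], [nan, nan, nan], [nan, nan, nan]]
frame (array([566.8, -31.1]), np.float64(14.79), [[0.2, -0.7], [-0.2, 0.7]])
t 5.85 pos [565.6 -31.   96.5] yaw 14.68 shift [-0.3 -0.5 16.5] roll 0.07
```

```bash
python3 - <<'E'
from h import *
w=cam('wrist'); o=get_obs()
H,S,V=cv2.split(cv2.cvtColor(w['frame'],cv2.COLOR_RGB2HSV))
m=np.zeros(H.shape,bool); k=(slice(260,276),slice(229,279)); m[k]=((H>12)&(H<34)&(S>70)&(V>70))[k]
t=near(m,[(235.5,267),(272.5,267)],5,10); print(t)
W=ray(w,t[:,:2],.04)[:,:2]*1000
a=np.radians(14.61);R=np.array([[np.cos(a),-np.sin(a)],[np.sin(a),np.cos(a)]])
print('err in box axes',((W-[565.6,-30.9])@R-[[-50,16],[-50,-16]]).round(1)); plan(565.3,-30.7,80,14.61,o)
E
```

```text
[[234.37349398 266.75903614  83.        ]
 [271.74390244 266.76829268  82.        ]]
err in box axes [[-0.1  0.1]
 [-0.  -0.1]]
t 5.9 pos [565.6 -31.   96.5] yaw 14.69 shift [-0.2 -0.3 16.5] roll 0.08
```

The estimates agree within 0.2 mm, so I lower the frame.

Call:
send_rows(rows=[{"dx": 0, "dy": 0, "dz": 15, "roll": 0, "jaw": 1}, {"dx": 0, "dy": 0, "dz": 15, "roll": 0, "jaw": 1}, {"dx": 0, "dy": 0, "dz": 10, "roll": 0, "jaw": 1}, {"dx": 0, "dy": 0, "dz": 5, "roll": 0, "jaw": 1}, {"dx": 0, "dy": 0, "dz": 4, "roll": 0, "jaw": 1}, {"dx": 0, "dy": 0, "dz": 0, "roll": 0, "jaw": 1}, {"dx": 0, "dy": 0, "dz": 0, "roll": 0, "jaw": 1}])

```text
time_s: 6.48
ee_pos: [0.5654, -0.0308, 0.0469]
eef_rot: [3.141, -0.001, 0.257]
force: [-0.5, 0.5, -0.8]
grip_width: 0.0536
grip_force: 20.0
```

Call:
send_rows(rows=[{"dx": 0, "dy": 0, "dz": 0.5, "roll": 0, "jaw": 1}, {"dx": 0, "dy": 0, "dz": 0.5, "roll": 0, "jaw": 1}, {"dx": 0, "dy": 0, "dz": 0, "roll": 0, "jaw": 1}])

```text
time_s: 6.73
ee_pos: [0.5653, -0.0308, 0.0458]
eef_rot: [3.141, -0.001, 0.257]
force: [-1.5, 0.4, 0.4]
grip_width: 0.054
grip_force: 20.0
```

Call:
send_rows(rows=[{"dx": 0, "dy": 0, "dz": 0.5, "roll": 0, "jaw": 1}, {"dx": 0, "dy": 0, "dz": 0.5, "roll": 0, "jaw": 1}, {"dx": 0, "dy": 0, "dz": 0.3, "roll": 0, "jaw": 1}, {"dx": 0, "dy": 0, "dz": 0, "roll": 0, "jaw": 1}])

```text
time_s: 7.07
ee_pos: [0.5652, -0.0308, 0.0446]
eef_rot: [3.141, -0.0, 0.257]
force: [-2.8, 0.2, 3.9]
grip_width: 0.0536
grip_force: 20.0
```

Call:
send_rows(rows=[{"dx": 0, "dy": 0, "dz": 0, "roll": 0, "jaw": -0.2}, {"dx": 0, "dy": 0, "dz": 0, "roll": 0, "jaw": -0.3}, {"dx": 0, "dy": 0, "dz": 0, "roll": 0, "jaw": -0.5}, {"dx": 0, "dy": 0, "dz": 0, "roll": 0, "jaw": -0.8}, {"dx": 0, "dy": 0, "dz": 0, "roll": 0, "jaw": -0.8}, {"dx": 0, "dy": 0, "dz": 0, "roll": 0, "jaw": -0.8}, {"dx": 0, "dy": 0, "dz": -10, "roll": 0, "jaw": -0.8}, {"dx": 0, "dy": 0, "dz": -25, "roll": 0, "jaw": -1}, {"dx": 0, "dy": 0, "dz": -35, "roll": 0, "jaw": -1}, {"dx": 0, "dy": 0, "dz": -35, "roll": 0, "jaw": -1}, {"dx": 0, "dy": 0, "dz": -35, "roll": 0, "jaw": -1}, {"dx": 0, "dy": 0, "dz": -30, "roll": 0, "jaw": -1}])

```text
time_s: 8.07
ee_pos: [0.565, -0.0308, 0.2176]
eef_rot: [3.141, -0.002, 0.257]
force: [-0.1, 0.5, 0.8]
grip_width: 0.0936
grip_force: 0.0
```

Call:
send_rows(rows=[{"dx": 0, "dy": 0, "dz": 0, "roll": 0, "jaw": -1}, {"dx": 0, "dy": 0, "dz": 0, "roll": 0, "jaw": -1}])

```text
time_s: 8.23
ee_pos: [0.5655, -0.0309, 0.2162]
eef_rot: [3.14, -0.003, 0.257]
force: [-0.2, -0.5, -0.3]
grip_width: 0.094
grip_force: 0.0
```

```bash
python3 - <<'E'
from h import *
w=cam('wrist','w6.png')
H,S,V=cv2.split(cv2.cvtColor(w['frame'],cv2.COLOR_RGB2HSV))
print('frame',blob(w,(H<22)&(S>150)&(V>120),(250,180),.052))
plan(511,227,205,20.5)
cv2.imwrite('pics/w6c.png',cv2.resize(w['frame'][90:300,120:400],None,fx=2.5,fy=2.5)[:,:,::-1])
E
```

```text
frame (array([624.7, -24.5]), array([251. ,  70.5]), np.float32(6.7), array([269., 140.]), np.int32(1952))
t 8.28 pos [564.9 -30.8 214.4] yaw 14.72 shift [  13.3 -263.     9.4] roll -5.78
```

View pics/w6c.png

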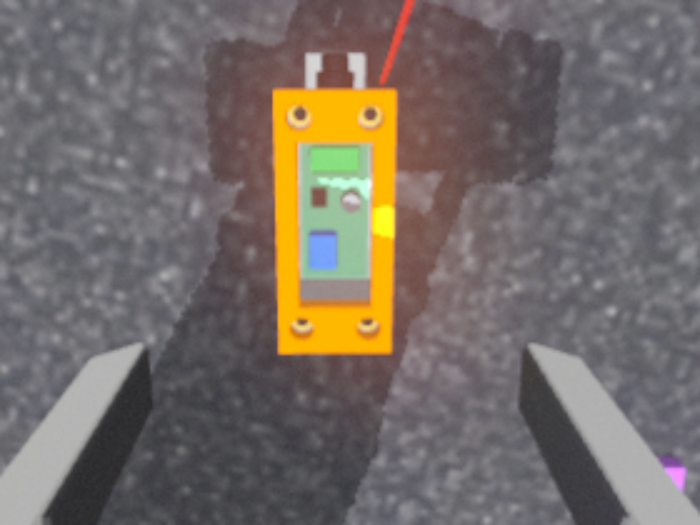

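The frame is released on the box, and all four brass threads show within its holes at (300,116), (370,116), (302,326) and (368,326) in the crop. Next I go over the cover.

Call:
send_rows(rows=[{"dx": 1, "dy": -18, "dz": 0, "roll": 0, "jaw": -1}, {"dx": 1.5, "dy": -35, "dz": 0, "roll": 0, "jaw": -1}, {"dx": 2, "dy": -35, "dz": 0, "roll": 0, "jaw": -1}, {"dx": 2, "dy": -35, "dz": 0, "roll": 0, "jaw": -1}, {"dx": 2, "dy": -35, "dz": 0, "roll": 0, "jaw": -1}, {"dx": 2, "dy": -35, "dz": 0, "roll": 0, "jaw": -1}, {"dx": 2, "dy": -35, "dz": 0, "roll": 0, "jaw": -1}, {"dx": 1, "dy": -35, "dz": 0, "roll": 0, "jaw": -1}, {"dx": 0, "dy": 0, "dz": 5, "roll": -5.8, "jaw": -1}, {"dx": 0, "dy": 0, "dz": 5, "roll": 0, "jaw": -1}, {"dx": 0, "dy": 0, "dz": 0, "roll": 0, "jaw": -1}])

```text
time_s: 9.2
ee_pos: [0.5106, 0.2266, 0.2019]
eef_rot: [3.141, 0.004, 0.356]
force: [-0.8, -1.1, 0.3]
grip_width: 0.0935
grip_force: 0.0
```

```bash
python3 - <<'E'
from h import *
w=cam('wrist','w7.png')
H,S,V=cv2.split(cv2.cvtColor(w['frame'],cv2.COLOR_RGB2HSV))
m=(S<50)&(V>170); m[:, :170]=0; m[:,340:]=0; m[235:]=0
f=blob(w,m,(250,180),.005,5);print(f)
plan(*f[0],205,f[2])
cv2.imwrite('pics/w7c.png',cv2.resize(w['frame'],(800,600))[:,:,::-1])
E
```

```text
(array([512.3, 226.3]), array([125.5,  55.2]), np.float32(21.8), array([254., 168.]), np.int32(3432))
t 9.25 pos [511.  226.2 202.7] yaw 20.34 shift [ 1.3  0.4 -2.3] roll -1.46
```

View pics/w7c.png

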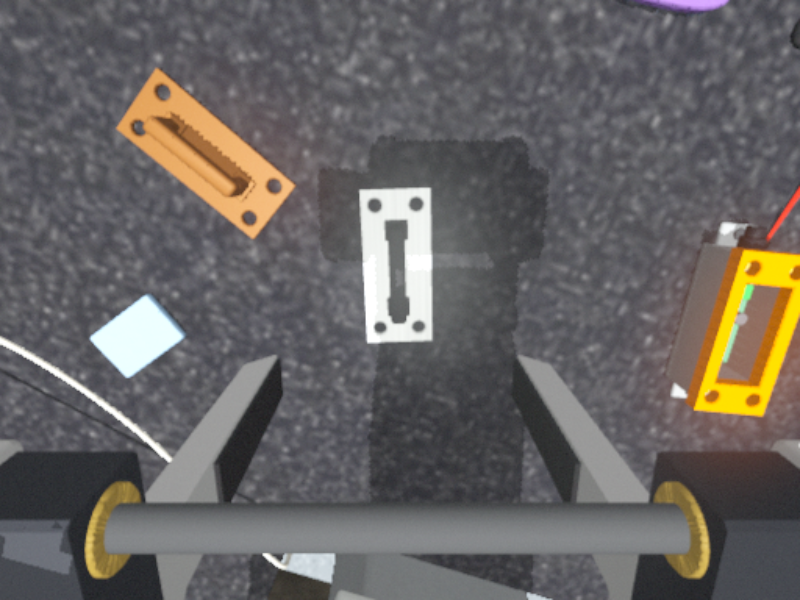

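The cover is at (398,265) in the enlarged view, with its holes at (375,205), (416,205), (380,327) and (418,326). The brown look-alike is apart at (205,155).

```bash
python3 - <<'E'
from h import *
w=cam('wrist'); o=get_obs()
g=cv2.cvtColor(w['frame'],cv2.COLOR_RGB2GRAY)
L=np.array([(50,16),(50,-16),(-50,16),(-50,-16)])
h=near(g<120,[(240,131),(266.5,131),(243,209),(267.5,208.5)],6,10);print(h.round(1).tolist())
f=fit(ray(w,h[:,:2],.005),L);print(f)
plan(*f[0],12.5,f[1],o)
E
```

```text
[[239.0, 131.2, 46.0], [265.6, 130.4, 48.0], [242.5, 209.2, 29.0], [267.0, 208.5, 30.0]]
(array([513.1, 226.6]), np.float64(22.13), [[-0.2, -0.0], [-0.2, -0.1], [0.2, -0.0], [0.1, 0.2]])
t 9.3 pos [511.3 226.  203.4] yaw 20.32 shift [  2.2   0.  190.9] roll -1.81
```

Call:
send_rows(rows=[{"dx": 1.9, "dy": 0, "dz": 20, "roll": -1.7, "jaw": -1}, {"dx": 0, "dy": 0, "dz": 30, "roll": 0, "jaw": -1}, {"dx": 0, "dy": 0, "dz": 30, "roll": 0, "jaw": -1}, {"dx": 0, "dy": 0, "dz": 30, "roll": 0, "jaw": -1}, {"dx": 0, "dy": 0, "dz": 25, "roll": 0, "jaw": -1}, {"dx": 0, "dy": 0, "dz": 25, "roll": 0, "jaw": -1}, {"dx": 0, "dy": 0, "dz": 15, "roll": 0, "jaw": -1}, {"dx": 0, "dy": 0, "dz": 10, "roll": 0, "jaw": -1}, {"dx": 0, "dy": 0, "dz": 4, "roll": 0, "jaw": -1}, {"dx": 0, "dy": 0, "dz": 0, "roll": 0, "jaw": -1}, {"dx": 0, "dy": 0, "dz": 0, "roll": 0, "jaw": -1}], force=35)

```text
time_s: 10.22
ee_pos: [0.5137, 0.2276, 0.0161]
eef_rot: [3.142, -0.001, 0.387]
force: [-0.6, 0.2, 0.2]
grip_width: 0.094
grip_force: 0.0
```

```bash
python3 -c "
from h import *
plan(512.9,226.5,12.5,22)"
```

```text
t 10.22 pos [513.7 227.6  16.1] yaw 22.17 shift [-1.2  0.7  3.6] roll 0.17
```

Call:
send_rows(rows=[{"dx": 0, "dy": 0.4, "dz": 3, "roll": 0, "jaw": -1}, {"dx": 0, "dy": 0, "dz": 0, "roll": 0, "jaw": 0}, {"dx": 0, "dy": 0, "dz": 0, "roll": 0, "jaw": 0.5}, {"dx": 0, "dy": 0, "dz": 0, "roll": 0, "jaw": 1}, {"dx": 0, "dy": 0, "dz": 0, "roll": 0, "jaw": 1}, {"dx": 0, "dy": 0, "dz": 0, "roll": 0, "jaw": 1}, {"dx": 0, "dy": 0, "dz": 0, "roll": 0, "jaw": 1}, {"dx": 0, "dy": 0, "dz": 0, "roll": 0, "jaw": 1}, {"dx": 0, "dy": 0, "dz": 0, "roll": 0, "jaw": 1}, {"dx": 0, "dy": 0, "dz": 0, "roll": 0, "jaw": 1}, {"dx": 0, "dy": 0, "dz": 0, "roll": 0, "jaw": 1}, {"dx": 0, "dy": 0, "dz": 0, "roll": 0, "jaw": 1}], force=35)

```text
time_s: 11.22
ee_pos: [0.5133, 0.2273, 0.0121]
eef_rot: [3.142, 0.0, 0.388]
force: [1.3, -0.2, -0.3]
grip_width: 0.0241
grip_force: 0.0
```

Still closing.

Call:
send_rows(rows=[{"dx": 0, "dy": 0, "dz": 0, "roll": 0, "jaw": 1}, {"dx": 0, "dy": 0, "dz": 0, "roll": 0, "jaw": 1}, {"dx": 0, "dy": 0, "dz": 0, "roll": 0, "jaw": 1}, {"dx": 0, "dy": 0, "dz": 0, "roll": 0, "jaw": 1}])

```text
time_s: 11.55
ee_pos: [0.5132, 0.2273, 0.0121]
eef_rot: [-3.142, -0.0, 0.388]
force: [0.5, -0.9, -0.5]
grip_width: 0.0119
grip_force: 35.0
```

Call:
send_rows(rows=[{"dx": 0, "dy": 0, "dz": -5, "roll": 0, "jaw": 1}, {"dx": 0, "dy": 0, "dz": -15, "roll": 0, "jaw": 1}, {"dx": 0, "dy": 0, "dz": -25, "roll": 0, "jaw": 1}, {"dx": 0, "dy": 0, "dz": -25, "roll": 3.5, "jaw": 1}, {"dx": 0, "dy": 0, "dz": -25, "roll": 4, "jaw": 1}, {"dx": 0, "dy": 0, "dz": -25, "roll": 0, "jaw": 1}, {"dx": 0, "dy": 0, "dz": -20, "roll": 0, "jaw": 1}, {"dx": 0, "dy": 0, "dz": -10, "roll": 0, "jaw": 1}, {"dx": 0, "dy": 0, "dz": 0, "roll": 0, "jaw": 1}, {"dx": 0, "dy": 0, "dz": 0, "roll": 0, "jaw": 1}, {"dx": 0, "dy": 0, "dz": 0, "roll": 0, "jaw": 1}])

```text
time_s: 12.47
ee_pos: [0.5127, 0.2271, 0.1606]
eef_rot: [3.141, 0.002, 0.257]
force: [0.4, 0.1, -0.9]
grip_width: 0.0119
grip_force: 35.0
```

```bash
python3 - <<'E'
from h import *
w=cam('wrist','w8.png'); o=get_obs(); z=o['ee_pos'][2]; p=o['ee_pos']*1000
a=o['eef_rot'][2]; R=np.array([[np.cos(a),-np.sin(a)],[np.sin(a),np.cos(a)]])
L=np.array([(50,16),(50,-16),(-50,16),(-50,-16)])
Rm=cv2.Rodrigues(np.array(w['rvec'],float))[0]
X=np.c_[L@R.T+p[:2],np.full(4,p[2]-7)]/1000
px,_=cv2.projectPoints(X,w['rvec'],w['tvec'],w['camera_matrix'],None);px=px[:,0];print('expect',px.round(1).tolist())
g=cv2.cvtColor(w['frame'],cv2.COLOR_RGB2GRAY)
for th in(100,130):
    h=near(g<th,px,12,40);print(h.round(1).tolist())
    k=~np.isnan(h[:,0])
    if k.sum()>1:print(fit(ray(w,h[k,:2],z-.007),L[k]))
plan(565.6,-30.9,162,14.61,o)
E
```

```text
expect [[227.0, 162.8], [279.2, 162.8], [230.5, 302.3], [275.7, 302.3]]
[[228.2, 163.3, 190.0], [279.6, 163.3, 188.0], [nan, nan, nan], [nan, nan, nan]]
(array([512.5, 226.5]), np.float64(14.76), [[0.1, -0.2], [-0.1, 0.2]])
[[228.0, 163.5, 214.0], [279.6, 163.4, 213.0], [nan, nan, nan], [nan, nan, nan]]
(array([512.4, 226.4]), np.float64(14.86), [[0.0, -0.2], [-0.0, 0.2]])
t 12.52 pos [512.7 227.1 160.5] yaw 14.72 shift [-14.4 263.   -1.3] roll 0.11
```

View pics/w8.png

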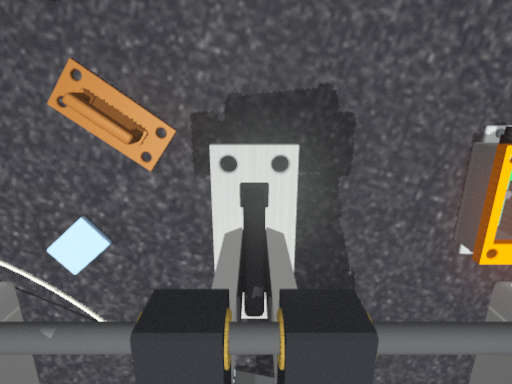

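The cover is held squarely and the plate is clear, with its front holes at (228,163) and (280,163). I move it over the box at height.

Call:
send_rows(rows=[{"dx": -1.2, "dy": 15.6, "dz": 0, "roll": 0, "jaw": 1}, {"dx": -1.5, "dy": 28, "dz": 0, "roll": 0, "jaw": 1}, {"dx": -1.5, "dy": 28, "dz": 0, "roll": 0, "jaw": 1}, {"dx": -1.5, "dy": 28, "dz": 0, "roll": 0, "jaw": 1}, {"dx": -1.5, "dy": 28, "dz": 0, "roll": 0, "jaw": 1}, {"dx": -1.5, "dy": 28, "dz": 0, "roll": 0, "jaw": 1}, {"dx": -1.5, "dy": 28, "dz": 0, "roll": 0, "jaw": 1}, {"dx": -1.5, "dy": 28, "dz": 0, "roll": 0, "jaw": 1}, {"dx": -1.5, "dy": 28, "dz": 0, "roll": 0, "jaw": 1}, {"dx": -1, "dy": 23, "dz": 0, "roll": 0, "jaw": 1}, {"dx": 0, "dy": 0, "dz": 0, "roll": 0, "jaw": 1}, {"dx": 0, "dy": 0, "dz": 0, "roll": 0, "jaw": 1}])

```text
time_s: 13.52
ee_pos: [0.5659, -0.031, 0.1609]
eef_rot: [-3.141, 0.002, 0.255]
force: [0.3, 0.3, -1.8]
grip_width: 0.0116
grip_force: 35.0
```

Call:
send_rows(rows=[{"dx": 0, "dy": 0, "dz": 15, "roll": 0, "jaw": 1}, {"dx": 0, "dy": 0, "dz": 20, "roll": 0, "jaw": 1}, {"dx": 0, "dy": 0, "dz": 20, "roll": 0, "jaw": 1}, {"dx": 0, "dy": 0, "dz": 10, "roll": 0, "jaw": 1}, {"dx": 0, "dy": 0, "dz": 0, "roll": 0, "jaw": 1}, {"dx": 0, "dy": 0, "dz": 0, "roll": 0, "jaw": 1}])

```text
time_s: 14.02
ee_pos: [0.5662, -0.0296, 0.0972]
eef_rot: [-3.141, 0.001, 0.258]
force: [-0.1, -0.3, -1.6]
grip_width: 0.0119
grip_force: 35.0
```

```bash
python3 - <<'E'
from h import *
for i in range(3): w=cam('wrist'); o=get_obs(); plan(565.7,-30.5,74,14.61,o)
z=o['ee_pos'][2]
L=np.array([(50,16),(50,-16)])
g=cv2.cvtColor(w['frame'],cv2.COLOR_RGB2GRAY)
H,S,V=cv2.split(cv2.cvtColor(w['frame'],cv2.COLOR_RGB2HSV))
h=near((S>60)|(g<130),[(228,163),(280,163)],12,40);print(h.round(1).tolist());print('cover',fit(ray(w,h[:,:2],z-.007),L))
P=cloud(w)*1000
print('plate z',[P[y,x].round(1).tolist() for y,x in((155,215),(155,254),(155,293),(240,217),(240,289))])
cv2.imwrite('pics/w9.png',w['frame'][:,:,::-1])
E
```

```text
t 14.07 pos [566.6 -29.9  97.9] yaw 14.75 shift [-1.   0.4 23.9] roll 0.14
t 14.12 pos [566.8 -30.   98.3] yaw 14.74 shift [-1.2  0.2 24.3] roll 0.13
t 14.17 pos [566.8 -30.1  98.3] yaw 14.73 shift [-1.2  0.  24.3] roll 0.12
[[227.5, 164.0, 196.0], [279.7, 163.6, 207.0]]
cover (array([566.4, -30.8]), np.float64(15.17), [[-0.0, 0.0], [0.0, -0.0]])
plate z [[613.9, 6.4, 91.5], [619.7, -16.7, 89.9], [626.0, -39.5, 91.5], [559.2, -7.3, 91.6], [571.2, -53.4, 91.4]]
```

Call:
send_rows(rows=[{"dx": -0.5, "dy": 0, "dz": 10, "roll": 0, "jaw": 1}, {"dx": -0.2, "dy": 0, "dz": 7, "roll": 0, "jaw": 1}, {"dx": 0, "dy": 0, "dz": 4, "roll": 0, "jaw": 1}, {"dx": 0, "dy": 0, "dz": 0, "roll": 0, "jaw": 1}, {"dx": 0, "dy": 0, "dz": 0, "roll": 0, "jaw": 1}, {"dx": 0, "dy": 0, "dz": 0, "roll": 0, "jaw": 1}, {"dx": 0, "dy": 0, "dz": 0, "roll": 0, "jaw": 1}])

```text
time_s: 14.75
ee_pos: [0.5657, -0.0305, 0.0764]
eef_rot: [3.141, -0.0, 0.257]
force: [-0.3, 0.3, -1.5]
grip_width: 0.0116
grip_force: 35.0
```

```bash
cat > chk.py <<'E'
from h import *
L=np.array([(50,16),(50,-16)])
for i in range(3):
    w=cam('wrist'); o=get_obs(); plan(565.7,-30.5,74,14.61,o)
    z=o['ee_pos'][2]
    g=cv2.cvtColor(w['frame'],cv2.COLOR_RGB2GRAY); S=cv2.split(cv2.cvtColor(w['frame'],cv2.COLOR_RGB2HSV))[1]
    h=near((S>60)|(g<130),[(228,163),(280,163)],12,40)
    P=cloud(w)*1000
    zz=[np.median(P[y-3:y+3,x-3:x+3,2]).round(1) for y,x in((152,215),(152,293),(240,217),(240,289))]
    print('cover',fit(ray(w,h[:,:2],np.mean(zz)/1000),L),zz)
s=cam('side');f=s['frame']
H,S,V=cv2.split(cv2.cvtColor(f,cv2.COLOR_RGB2HSV))
P=cloud(s)*1000
m=(H<22)&(S>150)&(V>90)&(np.abs(P[...,0]-565)<75)&(np.abs(P[...,1]+31)<60)
print('frame z side',np.percentile(P[m][:,2],[50,90]).round(1),m.sum())
cv2.imwrite('pics/fin.png',cv2.resize(np.hstack([f[150:270,180:360],w['frame'][100:220,160:340]]),None,fx=2.2,fy=2.2,interpolation=2)[:,:,::-1])
E
python3 chk.py
```

```text
t 14.8 pos [565.7 -30.5  76.4] yaw 14.72 shift [-0.  -0.   2.4] roll 0.11
cover (array([565., -31.]), np.float64(14.54), [[-0.0, 0.1], [0.0, -0.1]]) [np.float64(69.4), np.float64(69.7), np.float64(69.4), np.float64(69.6)]
t 14.85 pos [565.7 -30.5  76.4] yaw 14.72 shift [-0.  -0.   2.4] roll 0.11
cover (array([565. , -30.9]), np.float64(14.45), [[-0.0, 0.1], [0.0, -0.1]]) [np.float64(69.7), np.float64(69.5), np.float64(69.5), np.float64(69.5)]
t 14.9 pos [565.7 -30.5  76.4] yaw 14.72 shift [ 0.  -0.   2.4] roll 0.11
cover (array([565. , -30.8]), np.float64(14.36), [[-0.0, 0.0], [0.0, -0.0]]) [np.float64(69.6), np.float64(69.8), np.float64(69.3), np.float64(69.7)]
frame z side [50.5 52.9] 133
```

Call:
send_rows(rows=[{"dx": 0.4, "dy": 0, "dz": 1.2, "roll": 0, "jaw": 1}, {"dx": 0, "dy": 0, "dz": 1, "roll": 0, "jaw": 1}, {"dx": 0, "dy": 0, "dz": 0, "roll": 0, "jaw": 1}, {"dx": 0, "dy": 0, "dz": 0, "roll": 0, "jaw": 1}, {"dx": 0, "dy": 0, "dz": 0, "roll": 0, "jaw": 1}, {"dx": 0, "dy": 0, "dz": 0, "roll": 0, "jaw": 1}])

```text
time_s: 15.45
ee_pos: [0.566, -0.0304, 0.074]
eef_rot: [-3.142, 0.0, 0.257]
force: [-0.4, 0.0, -1.5]
grip_width: 0.0115
grip_force: 35.0
```

```bash
python3 chk.py
```

```text
t 15.5 pos [566.  -30.4  74. ] yaw 14.72 shift [-0.3  0.  -0. ] roll 0.11
cover (array([565.1, -30.5]), np.float64(14.13), [[-0.0, 0.1], [0.0, -0.1]]) [np.float64(66.7), np.float64(67.1), np.float64(67.1), np.float64(66.7)]
t 15.55 pos [566.  -30.4  74. ] yaw 14.72 shift [-0.3  0.  -0. ] roll 0.11
cover (array([565.2, -30.5]), np.float64(14.12), [[-0.0, 0.1], [0.0, -0.1]]) [np.float64(66.9), np.float64(67.0), np.float64(67.2), np.float64(67.0)]
t 15.6 pos [566.  -30.4  74. ] yaw 14.72 shift [-0.3  0.  -0. ] roll 0.11
cover (array([565.2, -30.5]), np.float64(14.12), [[-0.0, 0.1], [0.0, -0.1]]) [np.float64(66.9), np.float64(67.4), np.float64(67.0), np.float64(67.2)]
frame z side [50.5 52.8] 117
```

View pics/fin.png

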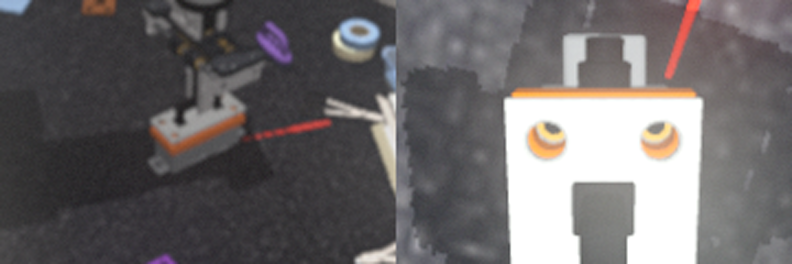

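The cover sits level, with its underside at about 62 mm over the frame top at 52 mm. The brass threads show symmetrically through the plate's holes at (546,139) and (660,139).

```bash
python3 -c "
from station import *
print(hand_in())"
```

```text
the job is handed in; nothing more can be done
None
```

The orange frame lies on the box with its holes over the threads. The cover is held level about 10 mm above it, holes aligned to within about 1 mm, and the job was handed in after about 16 s of robot time.

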